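Stack the sleeve and washer on the bending jig's pin

TASK

The roller is already seated on the pin of the bending jig. Put the spacer sleeve over the pin so that it stands on the roller, then lay the big thick washer over the pin flat on top of the sleeve, ready for the nut. Let go of both.

Things in the scene. Friction and masses are not known exactly. Their poses are not given: they have to be found in the camera images.
- seat (a point): Point on the axis of the jig's upright steel pin, at the flat top of the roller, 50 mm above the bench; z up. The pin is 16 mm in diameter and rises 60 mm above this point, its last 12 mm tapering to 6 mm. The roller is 64 mm in diameter, 20 mm high, grooved, on a fixed dark steel block 120 x 120 x 30 mm with a 6 mm high bolt head on each corner.
- sleeve: Plain steel spacer sleeve (short thick tube) standing on end on the bench: outside diameter 46 mm, bore 30 mm, height 36 mm, 200 to 350 g. Origin: centre of its lower end; z is its axis, up. Not to be confused with the dark toothed pinion of like height (57 mm across), which is not used. At least 25 mm is free around it.
- washer: Big thick plain steel washer lying flat on the bench: outside diameter 60 mm, bore 30 mm, thickness 10 mm, 125 to 215 g. Origin: centre of its underside; z is its axis, up. A smaller washer (44 mm outside, 13 mm bore), which does not fit the pin, also lies about. At least 25 mm is free around it.
Not all that is in view belongs to the job. What is meant by the part that bears seat is not blue, and is the smaller of those in its own colour.

How it is judged:
On the way:
1. the sleeve is over the pin, standing on the roller (horizontal distance between sleeve and seat below 0.01 m and z of sleeve in the frame of seat between -0.004 and 0.004 m and angle between sleeve's own z axis and vertical below 0.12 rad), for 0.2 s.
At the end, for the whole second after the job is handed in: The sleeve stands on the roller around the pin (underside within 4 mm of the roller's top) and the washer lies on top of the sleeve around the pin (underside within 4 mm of 36 mm above the roller's top); both are within 10 mm of the pin's axis, within 0.12 rad of level, and at rest (all of step 1 and horizontal distance between washer and seat below 0.01 m and z of washer in the frame of seat between 0.032 and 0.04 m and angle between washer's own z axis and vertical below 0.12 rad and linear speed of each of sleeve, washer below 0.02 m/s); the robot touches nothing.
It also fails if it takes over 64 s, if anything falls off the work surface, if the arm or the gripper's body presses on something with over 40 N, if the wrist force passes 120 N, or if a joint passes its speed limit or range.

ROBOT

A 7-joint arm with a two-finger parallel gripper is mounted at the origin on the work surface. World frame = base frame: x ahead of the robot, y to its left, z up, the work surface at z = 0. Lengths are in m, angles in rad, forces in N, time in s.
With the tool pointing down it reaches from about 0.4 to 0.85 m from the base axis. Payload 6.9 kg.
Tool frame: the origin (TCP) lies at the very end of the fingers, on their centre line; the grasp point (between the pads) lies 19 mm behind it; x points along the fingers, y is the direction in which the jaws open and shut, and the axes are right-handed (so a half turn about x gives the same grasp; the last joint's range is limited). The gripper opens to 85 mm and grips with 20 to 120 N. Pads are 22 mm wide; open, the fingers measure 114 mm over their backs; the gripper's body (76 mm by 85 mm) begins 54 mm behind the grasp point. The pads swing forward as they close: fully open they stand 13 mm farther back than shut.
Start: joints at [1.224, 0.507, -0.238, 1.5, 0.126, 1.149, -0.155], TCP at [0.273, -0.562, 0.231] pointing down, gripper open.
Joint ranges: [-3.08, 3.08], [-0.24, 2.05], [-1.43, 1.35], [0, 2.5], [-1.52, 4.66], [0.17, 1.96], [-2.89, 2.89]. Speed limits (rad/s): [2.39, 2.39, 3.14, 3.14, 3.14, 3.14, 3.14].

INTERFACE

Orientations are given as a unit quaternion [x, y, z, w].
In Python, from station import ctrl gives the robot as it stands.
- The arm moves only by the tool servo_tool, never from a script. Its argument "moves" is a list of rows, each a list of 6 numbers: the shift along the tool's x, y, z in units of 120 mm (1.0 is 120 mm), then the turn, a rotation vector about the tool's x, y, z in units of 180 degrees (1.0 is 180 degrees). A call has 1 to 8 rows; each row is the pose to reach, as a shift and turn from the pose measured when the call began, along the tool's axes at that moment, turning the shorter way round; what a row does not reach only later rows make up. A row lasts 1/12 s, in which the tool goes at most 41.7 mm and 7.16 degrees, less where a joint would pass 70% of its speed; a pose out of reach is approached as far as the arm can. A call with a number of a shift or a turn outside -1 to 1 is refused whole. A call with a gripper value outside its range is refused whole. "hand" is the gripper's target within -1 to 1 (shut at 1, half-way at 0, fully open at -1), set as the call begins (left out, the last holds). The fingers move at their own pace and stop on an object; "force" is the grip in N (left out, the last holds). Time passes only in rows, so rows that repeat a pose let the fingers close. It gives the time, the measured TCP pose, the force and the opening at its end, in the units of the state.
- ctrl.get_obs(): the state, without advancing time (a new reading comes with each control period).
- ctrl.grab_frame(name): name is "side" or "top"; returns a dict with "image" (400x640x3 uint8, red, green, blue), "fx", "fy", "cx", "cy" (pixels), "eye" and "orientation" of the camera in the world. Camera axes: x right, y up, looking along -z (the intrinsics and any distortion apply to the point x, -y, -z); pixel columns grow to the right and rows downward; lengths in m; the calibration is good to about 2 mm. A picture is of the moment at which its call begins. There is no depth.
- ctrl.job_done(): hands the job in, once; it reports no verdict.
The state is a dict: "clock": time; "joint_pos": joint angles; "joint_velocities": joint speeds; "effort": joint torques, N m; "position": TCP position; "eef_rot": TCP orientation; "ft_force": force on the tool from outside, world axes, zero at the start; "torque": the same for the moment, N m; "grip_width": finger opening in m.
Only numpy, scipy, OpenCV 4.12 (cv2) and the standard library are available. Lean on these libraries where they do the work, as an engineer would, in place of code of your own. Each camera call takes 0.05 s, during which the arm holds its last target.

## Working session

There is one attempt and no reset: what is moved stays moved. The work goes in short steps, Python scripts to look and compute and a tool call to move; the robot and the scene stay as the last step left them, time stands still between calls to the robot, and variables do not carry over. Pictures are saved under pics/ and viewed, and the job is handed in when it is done.

Besides the shell and the picture viewer there is one more tool, called after "Call:" as name(argument=value, ...) on one line, values as JSON. servo_tool: Moves the arm, as the interface text tells. Its arguments: {"type":"object","properties":{"moves":{"type":"array"},"hand":{"type":"number"},"force":{"type":"number"}},"required":["moves"]}

```bash
ls; mkdir -p pics; python3 - <<'E'
from station import ctrl
import cv2
o=ctrl.get_obs();print({k:(o[k]) for k in o})
for n in ("top","side"):
    f=ctrl.grab_frame(n); cv2.imwrite(f"pics/{n}0.png",f["image"][:,:,::-1])
    print(n,{k:f[k] for k in f if k!="image"})
E
```

```text
pics
{'clock': 0.0, 'joint_pos': array([ 1.22450855,  0.50834523, -0.23750937,  1.5011345 ,  0.12570823,
        1.14886288, -0.15476935]), 'joint_velocities': array([-6.64170232e-05,  9.36006742e-04, -5.89306395e-05,  8.82786889e-04,
       -1.69607082e-03,  3.03809327e-04,  6.83749887e-04]), 'effort': array([ 6.43834501e-04, -6.20596290e+01, -2.18668565e+00, -2.49658638e+01,
        1.26363232e-02,  1.18907748e-02, -2.59714017e-05]), 'position': array([ 0.27256643, -0.56188929,  0.23042395]), 'eef_rot': array([-0.68898501, -0.15899231,  0.68929288, -0.15778599]), 'ft_force': array([ 0.21921755, -0.02639573, -0.26950418]), 'torque': array([ 0.01394182, -0.01490523, -0.05592997]), 'grip_width': 0.08576672533760618}
top {'fx': 467.15562698438004, 'fy': 467.15562698438004, 'cx': 321.2358700266662, 'cy': 197.69727958582135, 'eye': array([0.30894753, 0.03949105, 1.28089605]), 'orientation': array([ 0.08311472, -0.0776337 , -0.6918547 ,  0.71302316])}
side {'fx': 417.6272842251135, 'fy': 417.6272842251135, 'cx': 323.8051688094739, 'cy': 202.33085368177024, 'eye': array([ 0.41450713, -0.68323672,  0.57994058]), 'orientation': array([ 0.46235698, -0.04408581, -0.09315734,  0.88068393])}
```

View pics/top0.png

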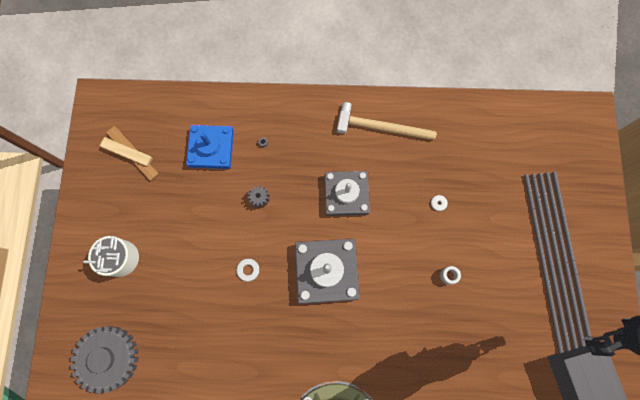

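View pics/side0.png

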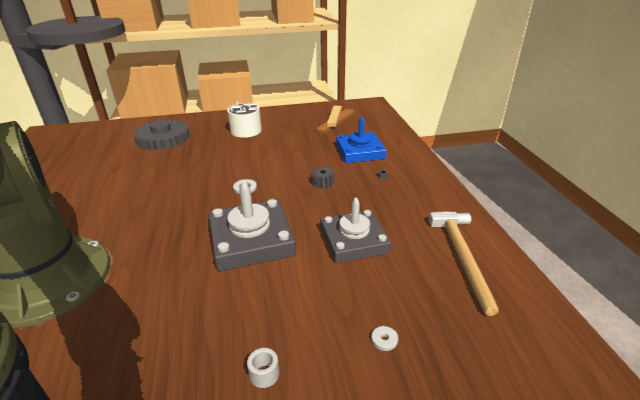

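Top view: the smaller grey jig is at (347,190), with the larger decoy at (327,270) and the blue one at (210,147). The sleeve is at (451,275), the big washer at (248,270) and the small washer at (439,203). In the side view the jig is at (355,230), the sleeve at (263,366) and the washer at (245,187), behind the big jig.

```bash
cat > h.py <<'E'
import numpy as np, cv2
from scipy.spatial.transform import Rotation as R
from station import ctrl
def ray(f,u,v):
    d=np.array([(u-f["cx"])/f["fx"],-(v-f["cy"])/f["fy"],-1.])
    return np.array(f["eye"]),R.from_quat(f["orientation"]).apply(d)
def plane(f,u,v,z):
    e,d=ray(f,u,v); return e+d*(z-e[2])/d[2]
def proj(f,p):
    c=R.from_quat(f["orientation"]).inv().apply(np.array(p)-f["eye"])
    return np.array([f["cx"]+f["fx"]*c[0]/-c[2], f["cy"]-f["fy"]*c[1]/-c[2]])
def bright(f,u,v,r,thr=110,sat=60):
    """contours of bright grey regions in window"""
    hsv=cv2.cvtColor(f["image"],cv2.COLOR_RGB2HSV)
    m=((hsv[...,1]<sat)&(hsv[...,2]>thr)).astype(np.uint8)
    w=np.zeros_like(m); w[max(0,v-r):v+r,max(0,u-r):u+r]=1
    m&=w
    cs,h=cv2.findContours(m,cv2.RETR_CCOMP,cv2.CHAIN_APPROX_NONE)
    return m,cs,h
E
python3 - <<'E'
from h import *
t=ctrl.grab_frame("top"); s=ctrl.grab_frame("side")
def crop(f,u,v,r,k):return cv2.resize(f["image"][v-r:v+r,u-r:u+r,::-1],None,fx=k,fy=k,interpolation=cv2.INTER_NEAREST)
im=np.hstack([crop(t,347,190,30,6),crop(t,451,275,15,12)[:360,:360]]) if 0 else None
a=np.hstack([crop(t,347,190,32,4),crop(t,451,275,16,8),crop(t,248,270,16,8)])
b=np.hstack([crop(s,355,228,32,4),crop(s,263,366,32,4),crop(s,245,192,16,8)])
cv2.imwrite("pics/crop.png",np.vstack([a,b]))
for n,u,v,r,z in (("jig",347,190,28,.05),("sleeve",451,275,16,.036),("washer",248,270,16,.01),("small",439,203,14,.005)):
    m,cs,h=bright(t,u,v,r)
    for c,hh in zip(cs,h[0]):
        if len(c)<12: continue
        P=np.array([plane(t,x,y,z)[:2] for x,y in c[:,0]],np.float32)
        (cx,cy),rad=cv2.minEnclosingCircle(P); el=cv2.fitEllipse(P)
        print(n,"hole" if hh[3]>=0 else "out",len(c),c[:,0].mean(0).round(1),"c",round(cx,4),round(cy,4),"d",round(2*rad,4),"ell",np.round(el[0],4),np.round(el[1],4))
E
```

```text
jig out 226 [344.1 193.1] c 0.6127 -0.0164 d 0.1608 ell [ 0.615  -0.0191] [0.1262 0.1336]
sleeve out 51 [451.3 274.7] c 0.3992 -0.2951 d 0.0487 ell [ 0.3997 -0.295 ] [0.0452 0.0468]
sleeve hole 30 [451.6 274.5] c 0.3998 -0.2956 d 0.0304 ell [ 0.4    -0.2956] [0.0279 0.0291]
washer out 63 [247.5 269.7] c 0.3984 0.2472 d 0.0624 ell [0.3984 0.2472] [0.0591 0.0601]
washer hole 30 [247.4 269.5] c 0.3985 0.2471 d 0.0314 ell [0.3986 0.2471] [0.0286 0.0305]
small out 45 [438.8 202.7] c 0.6001 -0.2749 d 0.0462 ell [ 0.6004 -0.2749] [0.0437 0.0445]
```

View pics/crop.png

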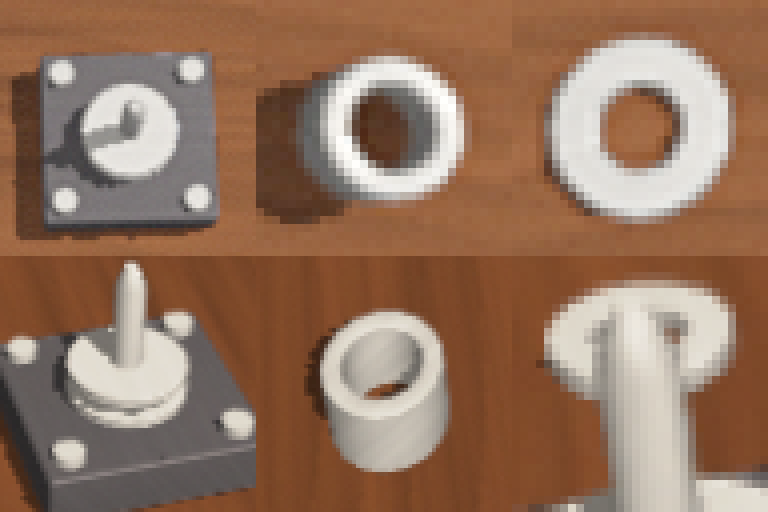

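```bash
python3 - <<'E'
from h import *
t=ctrl.grab_frame("top"); s=ctrl.grab_frame("side")
for f,nm,u,v,r in ((t,"top",347,192,26),(s,"side",355,225,40)):
  for thr in (150,190):
    hsv=cv2.cvtColor(f["image"],cv2.COLOR_RGB2HSV)
    m=((hsv[...,1]<60)&(hsv[...,2]>thr)).astype(np.uint8); w=np.zeros_like(m); w[v-r:v+r,u-r:u+r]=1; m&=w
    n,l,st,ce=cv2.connectedComponentsWithStats(m)
    B=[]
    for i in range(1,n):
        if st[i,4]<8: continue
        p=plane(f,*ce[i],.036 if st[i,4]<100 else .05)
        print(nm,thr,"area",st[i,4],"px",ce[i].round(1),"box",st[i,:4],"xy",p[:2].round(4))
        if st[i,4]<100:B.append(p[:2])
        if st[i,4]>=100:
            c=max(cv2.findContours((l==i).astype(np.uint8),cv2.RETR_EXTERNAL,cv2.CHAIN_APPROX_NONE)[0],key=len)
            P=np.array([plane(f,x,y,.05)[:2] for x,y in c[:,0]],np.float32)
            (cx,cy),rad=cv2.minEnclosingCircle(P);print("  roller circ",round(cx,4),round(cy,4),round(2*rad,4),np.round(cv2.fitEllipse(P)[:2],4).tolist())
    if len(B)==4: print(nm,"bolt mean",np.mean(B,0).round(4))
v,u=190,347
cv2.imwrite("pics/j.png",np.hstack([cv2.resize(t["image"][172:208,328:364,::-1],None,fx=11,fy=11,interpolation=0),cv2.resize(s["image"][190:226,338:374,::-1],None,fx=11,fy=11,interpolation=0)]))
E
```

```text
top 150 area 34 px [330.  175.6] box [327 173   7   6] xy [0.6607 0.0314]
top 150 area 36 px [362.5 174.8] box [360 172   6   7] xy [ 0.6657 -0.0584]
top 150 area 405 px [347.7 190.2] box [335 179  25  24] xy [ 0.6173 -0.0177]
  roller circ 0.6174 -0.0163 0.067 [[0.6174, -0.0167], [0.0628, 0.0648]]
top 150 area 36 px [330.8 207.5] box [328 205   7   6] xy [0.5708 0.0267]
top 150 area 39 px [364.  206.9] box [361 204   7   7] xy [ 0.5752 -0.0634]
top bolt mean [ 0.6181 -0.0159]
top 190 area 25 px [330.  175.6] box [328 173   5   6] xy [0.6608 0.0313]
top 190 area 26 px [362.5 175. ] box [360 173   6   5] xy [ 0.6652 -0.0584]
top 190 area 337 px [348.2 190. ] box [336 179  24  23] xy [ 0.6178 -0.0189]
  roller circ 0.6177 -0.0168 0.0646 [[0.6173, -0.0175], [0.0581, 0.0599]]
top 190 area 26 px [331.  207.5] box [329 205   5   6] xy [0.5708 0.0263]
top 190 area 26 px [364.1 206.7] box [362 204   5   6] xy [ 0.5757 -0.0638]
top bolt mean [ 0.6181 -0.0162]
side 150 area 671 px [356.4 222.5] box [340 198  31  41] xy [ 0.6183 -0.0187]
  roller circ 0.6192 0.0017 0.1433 [[0.6194, -0.0104], [0.0573, 0.1312]]
side 150 area 36 px [328.3 219.3] box [325 217   7   6] xy [0.5675 0.0227]
side 150 area 49 px [382.2 237.4] box [378 234   9   8] xy [ 0.6616 -0.061 ]
side 150 area 49 px [340.  244.9] box [336 242   9   7] xy [ 0.5721 -0.0651]
side 190 area 524 px [356.1 223.1] box [340 198  30  41] xy [ 0.6172 -0.0209]
  roller circ 0.6249 0.0004 0.1419 [[0.6177, -0.0075], [0.055, 0.1233]]
side 190 area 26 px [367.1 212.2] box [364 210   7   6] xy [0.6569 0.0297]
side 190 area 29 px [328.1 219. ] box [325 217   7   6] xy [0.5674 0.0238]
side 190 area 34 px [382.2 237.2] box [379 235   7   6] xy [ 0.662  -0.0602]
side 190 area 37 px [340.2 244.8] box [337 242   7   7] xy [ 0.5726 -0.065 ]
side bolt mean [ 0.6147 -0.0179]
```

View pics/j.png

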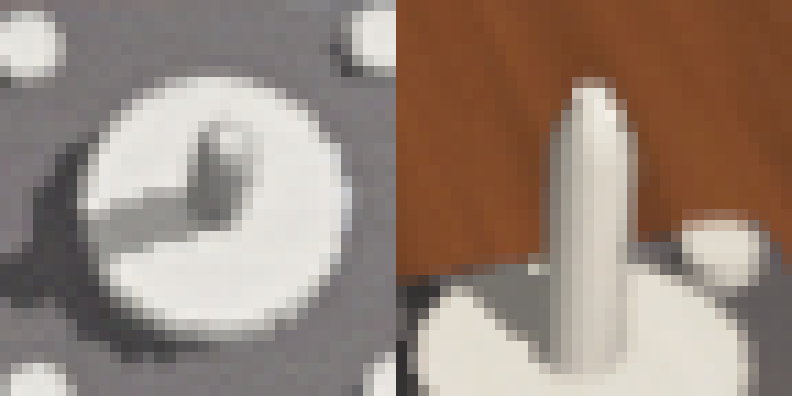

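```bash
cat >> h.py <<'E'
def delta(target,yaw=None):
    """tool-frame shift in units of 120mm & turn in units of pi; yaw = world angle (deg) of tool y, mod 180; tool x down"""
    o=ctrl.get_obs(); q=R.from_quat(o["eef_rot"]); M=q.as_matrix()
    d=q.inv().apply(np.array(target)-o["position"])/0.12
    y=M[:,1].copy(); y[2]=0; y/=np.linalg.norm(y)
    if yaw is not None:
        g=np.array([np.cos(np.radians(yaw)),np.sin(np.radians(yaw)),0]); y=g if g@y>=0 else -g
    x=np.array([0,0,-1.]); T=np.stack([x,y,np.cross(x,y)],1)
    r=(q.inv()*R.from_matrix(T)).as_rotvec()/np.pi
    print("t",round(o["clock"],2),"pos",o["position"].round(4),"xax",M[:,0].round(3),"yaw_y",round(np.degrees(np.arctan2(M[1,1],M[0,1])),1),"w",round(o["grip_width"],4),"F",o["ft_force"].round(1))
    print("j",o["joint_pos"].round(2))
    print("shift",d.round(3),"turn",r.round(4))
E
python3 - <<'E'
from h import *
t=ctrl.grab_frame("top"); s=ctrl.grab_frame("side")
print("tip top",plane(t,348.6,184.2,.11), "side", plane(s,355.5,197.8,.11), "pred pix", proj(t,[.617,-.017,.11]),proj(s,[.617,-.017,.11]))
# sleeve in side view: rim hole
m,cs,h=bright(s,263,366,30)
for c,hh in zip(cs,h[0]):
    if len(c)>12: print(hh[3],c[:,0].mean(0),plane(s,*c[:,0].mean(0),.036), proj(s,[.4,-.2955,.036]))
delta([.4,-.2955,.15])
E
```

```text
tip top [ 0.61822029 -0.01689867  0.11      ] side [ 0.61531581 -0.01505081  0.11      ] pred pix [348.63094246 184.65697337] [356.57018988 198.22899068]
-1 [262.77358491 367.14150943] [ 0.39748993 -0.30694307  0.036     ] [263.79888545 360.08680133]
0 [262.76 367.24] [ 0.39745648 -0.30710053  0.036     ] [263.79888545 360.08680133]
t 0.4 pos [ 0.2728 -0.5622  0.2311] xax [-0.  0. -1.] yaw_y -64.1 w 0.0857 F [-0.6 -0.8 -0.6]
j [ 1.22  0.51 -0.24  1.5   0.13  1.15 -0.15]
shift [ 0.676 -1.537 -1.924] turn [0.     0.     0.0001]
```

Pin tip, roller and bolts agree to within 2 mm: seat ≈ (0.617, -0.017), sleeve ≈ (0.3995, -0.296), washer ≈ (0.3985, 0.247). Next I move above the sleeve.

Call:
servo_tool(moves=[[0, -0.2, -0.25, 0, 0, 0], [0, -0.4, -0.5, 0, 0, 0], [0, -0.6, -0.75, 0, 0, 0], [0, -0.77, -0.96, 0, 0, 0], [0, -0.77, -0.96, 0, 0, 0]], hand=-1)

```text
clock: 0.82
position: [0.3404, -0.422, 0.2318]
eef_rot: [0.689, 0.162, -0.687, 0.161]
ft_force: [0.6, -0.0, 0.1]
grip_width: 0.0855
```

Call:
servo_tool(moves=[[0, -0.2, -0.25, 0, 0, 0], [0, -0.4, -0.5, 0, 0, 0], [0, -0.6, -0.75, 0, 0, 0], [0, -0.76, -0.95, 0, 0, 0], [0, -0.76, -0.95, 0, 0, 0], [0, -0.76, -0.95, 0, 0, 0]])

```text
clock: 1.32
position: [0.403, -0.2882, 0.2328]
eef_rot: [0.689, 0.164, -0.687, 0.162]
ft_force: [-0.3, -0.0, 0.2]
grip_width: 0.0857
```

```bash
python3 - <<'E'
from h import *
delta([.3995,-.296,.012])
E
```

```text
t 1.32 pos [ 0.403  -0.2882  0.2328] xax [ 0.003  0.003 -1.   ] yaw_y -63.4 w 0.0857 F [-0.3 -0.   0.2]
j [ 0.81  0.31 -0.32  1.83  0.11  1.02 -0.66]
shift [1.84  0.048 0.062] turn [-0.     -0.0012  0.0004]
```

Call:
servo_tool(moves=[[0.15, 0.04, 0.06, 0, 0, 0], [0.4, 0.05, 0.06, 0, 0, 0], [0.65, 0.05, 0.06, 0, 0, 0], [0.85, 0.05, 0.06, 0, 0, 0], [0.95, 0.05, 0.06, 0, 0, 0], [0.95, 0.05, 0.06, 0, 0, 0]])

```text
clock: 1.82
position: [0.3973, -0.2972, 0.1161]
eef_rot: [-0.688, -0.164, 0.688, -0.16]
ft_force: [0.1, -0.6, 0.3]
grip_width: 0.0854
```

```bash
python3 - <<'E'
from h import *
delta([.3995,-.296,.008])
t=ctrl.grab_frame("top"); s=ctrl.grab_frame("side")
cv2.imwrite("pics/a1.png",np.hstack([cv2.resize(t["image"][225:325,400:500,::-1],None,fx=4,fy=4),cv2.resize(s["image"][300:400,210:310,::-1],None,fx=4,fy=4)]))
E
```

```text
t 1.82 pos [ 0.3973 -0.2972  0.1161] xax [-0.002  0.005 -1.   ] yaw_y -63.5 w 0.0854 F [ 0.1 -0.6  0.3]
j [ 0.79  0.45 -0.28  1.99  0.18  0.73 -0.71]
shift [ 0.901  0.004 -0.02 ] turn [-0.     -0.0003  0.0017]
```

View pics/a1.png

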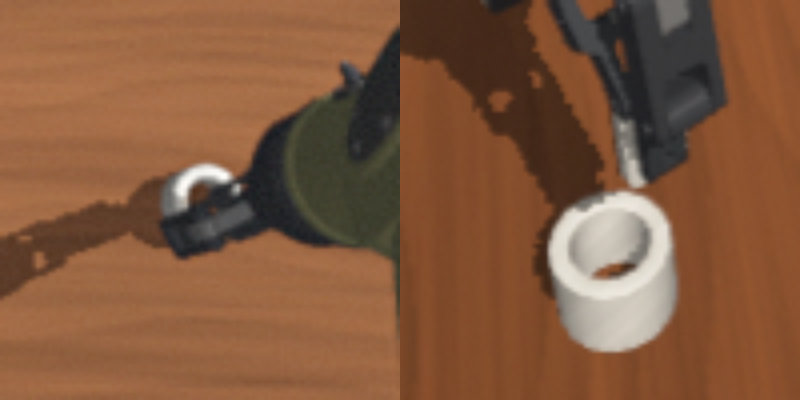

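The sleeve stands free below the open gripper, and one finger is visible above and behind its rim (side crop near (625,185)). I descend.

Call:
servo_tool(moves=[[0.15, 0, -0.02, 0, 0, 0], [0.3, 0, -0.02, 0, 0, 0], [0.45, 0, -0.02, 0, 0, 0], [0.6, 0, -0.02, 0, 0, 0], [0.75, 0, -0.02, 0, 0, 0], [0.85, 0, -0.02, 0, 0, 0], [0.9, 0, -0.02, 0, 0, 0], [0.9, 0, -0.02, 0, 0, 0]])

```text
clock: 2.58
position: [0.4015, -0.2968, 0.0107]
eef_rot: [0.689, 0.163, -0.687, 0.161]
ft_force: [-0.4, -0.1, 0.0]
grip_width: 0.0853
```

```bash
python3 - <<'E'
from h import *
delta([.3995,-.296,.008])
t=ctrl.grab_frame("top"); s=ctrl.grab_frame("side")
cv2.imwrite("pics/a2.png",np.hstack([cv2.resize(t["image"][225:325,400:500,::-1],None,fx=4,fy=4),cv2.resize(s["image"][300:400,210:310,::-1],None,fx=4,fy=4)]))
E
```

```text
t 2.58 pos [ 0.4015 -0.2968  0.0107] xax [ 0.002  0.003 -1.   ] yaw_y -63.5 w 0.0853 F [-0.4 -0.1  0. ]
j [ 0.73  0.62 -0.21  2.08  0.27  0.46 -0.79]
shift [ 0.023 -0.014  0.012] turn [-0.     -0.0009  0.0004]
```

View pics/a2.png

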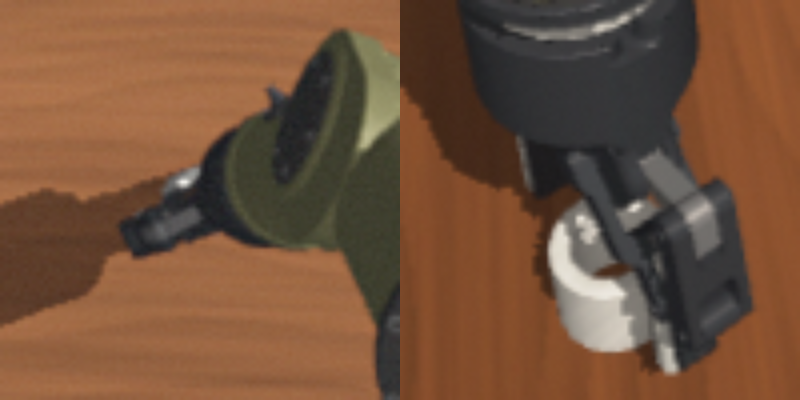

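The fingers straddle the sleeve (near finger at (690,290), far one behind the rim). I close.

Call:
servo_tool(moves=[[0.02, -0.014, 0.012, 0, 0, 0], [0.02, -0.014, 0.012, 0, 0, 0], [0.02, -0.014, 0.012, 0, 0, 0], [0.02, -0.014, 0.012, 0, 0, 0], [0.02, -0.014, 0.012, 0, 0, 0], [0.02, -0.014, 0.012, 0, 0, 0], [0.02, -0.014, 0.012, 0, 0, 0], [0.02, -0.014, 0.012, 0, 0, 0]], hand=1, force=50)

```text
clock: 3.35
position: [0.4, -0.2962, 0.0103]
eef_rot: [0.69, 0.162, -0.687, 0.162]
ft_force: [-2.2, 0.7, 9.4]
grip_width: 0.0453
```

Call:
servo_tool(moves=[[0, 0, 0, 0, 0, 0], [-0.04, 0, 0, 0, 0, 0], [-0.12, 0, 0, 0, 0, 0], [-0.25, 0, 0, 0, 0, 0], [-0.45, 0, 0, 0, 0, 0], [-0.7, 0, 0, 0, 0, 0], [-0.95, 0, 0, 0, 0, 0], [-1, 0, 0, 0, 0, 0]])

```text
clock: 4.02
position: [0.4014, -0.2973, 0.1352]
eef_rot: [0.691, 0.161, -0.685, 0.164]
ft_force: [0.9, -0.5, -1.3]
grip_width: 0.0449
```

```bash
python3 - <<'E'
from h import *
delta([.617,-.017,.18])
s=ctrl.grab_frame("side")
cv2.imwrite("pics/a3.png",cv2.resize(s["image"][200:400,160:360,::-1],None,fx=3,fy=3))
E
```

```text
t 4.02 pos [ 0.4014 -0.2973  0.1352] xax [ 0.009 -0.003 -1.   ] yaw_y -63.5 w 0.0449 F [ 0.9 -0.5 -1.3]
j [ 0.8   0.43 -0.3   1.97  0.17  0.76 -0.7 ]
shift [-0.364 -1.285 -2.653] turn [ 0.     -0.0022 -0.0021]
```

View pics/a3.png

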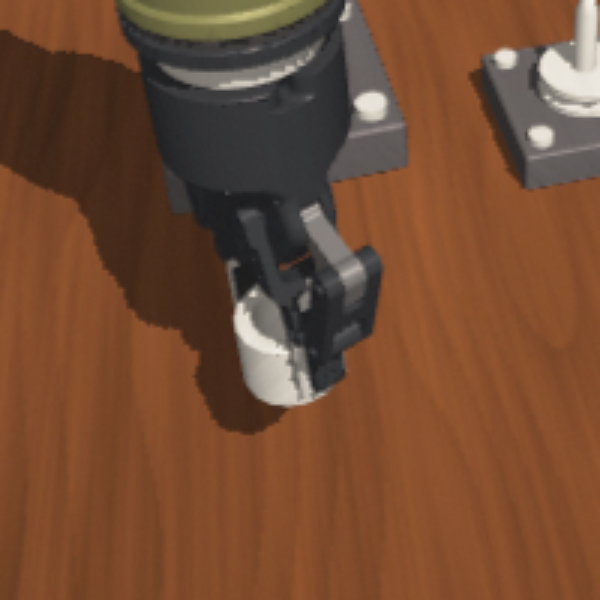

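The sleeve is held (opening 45 mm) and off the bench. It goes to the jig, raised first.

Call:
servo_tool(moves=[[-0.15, -0.05, -0.1, 0, 0, 0], [-0.3, -0.15, -0.3, 0, 0, 0], [-0.4, -0.25, -0.52, 0, 0, 0], [-0.42, -0.36, -0.74, 0, 0, 0], [-0.42, -0.46, -0.95, 0, 0, 0]])

```text
clock: 4.48
position: [0.4788, -0.1957, 0.1855]
eef_rot: [0.691, 0.16, -0.685, 0.164]
ft_force: [0.1, 0.7, -2.0]
grip_width: 0.0451
```

Call:
servo_tool(moves=[[0, -0.12, -0.24, 0, 0, 0], [0, -0.24, -0.48, 0, 0, 0], [0, -0.36, -0.72, 0, 0, 0], [0, -0.46, -0.95, 0, 0, 0], [0, -0.46, -0.95, 0, 0, 0]])

```text
clock: 4.9
position: [0.5593, -0.0882, 0.1852]
eef_rot: [0.692, 0.164, -0.684, 0.165]
ft_force: [0.0, 1.7, -1.7]
grip_width: 0.0449
```

```bash
python3 - <<'E'
from h import *
delta([.617,-.017,.18])
E
```

```text
t 4.9 pos [ 0.5593 -0.0882  0.1852] xax [ 0.011  0.002 -1.   ] yaw_y -63.0 w 0.0449 F [ 0.   1.7 -1.7]
j [ 0.34  0.46 -0.34  1.74  0.18  0.96 -1.17]
shift [ 0.05  -0.311 -0.697] turn [ 0.     -0.0035 -0.0012]
```

Call:
servo_tool(moves=[[0, -0.12, -0.24, 0, -0.003, -0.001], [0, -0.24, -0.48, 0, -0.003, -0.001], [0.03, -0.31, -0.69, 0, -0.003, -0.001], [0.05, -0.31, -0.7, 0, -0.0035, -0.001], [0.05, -0.31, -0.7, 0, -0.0035, -0.001], [0.05, -0.31, -0.7, 0, -0.0035, -0.001]])

```text
clock: 5.4
position: [0.6164, -0.0178, 0.1787]
eef_rot: [-0.687, -0.165, 0.689, -0.165]
ft_force: [0.1, -0.9, -1.6]
grip_width: 0.0451
```

```bash
python3 - <<'E'
from h import *
delta([.617,-.017,.062])
t=ctrl.grab_frame("top"); s=ctrl.grab_frame("side")
cv2.imwrite("pics/b1.png",np.hstack([cv2.resize(t["image"][120:260,280:420,::-1],None,fx=2.8,fy=2.8),cv2.resize(s["image"][120:260,285:425,::-1],None,fx=2.8,fy=2.8)]))
E
```

```text
t 5.4 pos [ 0.6164 -0.0178  0.1787] xax [-0.003 -0.001 -1.   ] yaw_y -63.0 w 0.0451 F [ 0.1 -0.9 -1.6]
j [ 0.19  0.55 -0.34  1.6   0.2   1.03 -1.3 ]
shift [ 0.972 -0.003 -0.01 ] turn [-0.      0.0009 -0.    ]
```

View pics/b1.png

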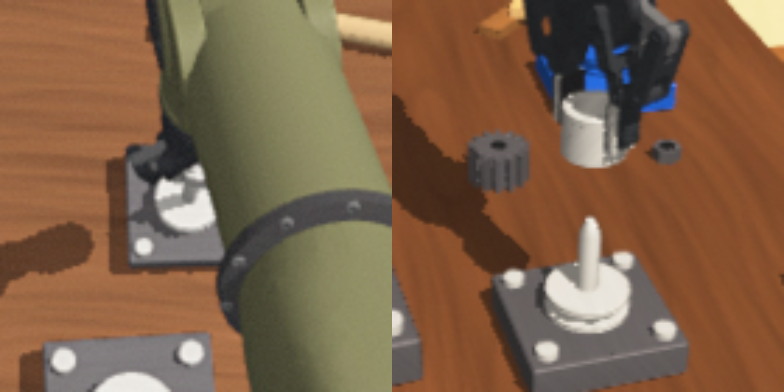

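The sleeve hangs above the pin (side crop: sleeve at (594,130), pin tip at (590,222)). I lower it slowly.

Call:
servo_tool(moves=[[0.1, 0, -0.01, 0, 0.001, 0], [0.22, 0, -0.01, 0, 0.001, 0], [0.34, 0, -0.01, 0, 0.001, 0], [0.44, 0, -0.01, 0, 0.001, 0], [0.52, 0, -0.01, 0, 0.001, 0], [0.6, 0, -0.01, 0, 0.001, 0], [0.66, 0, -0.01, 0, 0.001, 0], [0.68, 0, -0.01, 0, 0.001, 0]])

```text
clock: 6.17
position: [0.6169, -0.0187, 0.0969]
eef_rot: [0.688, 0.164, -0.688, 0.164]
ft_force: [-0.5, 0.2, -2.4]
grip_width: 0.0445
```

```bash
python3 - <<'E'
from h import *
delta([.617,-.017,.061])
t=ctrl.grab_frame("top"); s=ctrl.grab_frame("side")
cv2.imwrite("pics/b2.png",np.hstack([cv2.resize(t["image"][155:225,310:380,::-1],None,fx=5.6,fy=5.6),cv2.resize(s["image"][160:260,305:405,::-1],None,fx=3.92,fy=3.92)]))
E
```

```text
t 6.17 pos [ 0.6169 -0.0187  0.0969] xax [ 0. -0. -1.] yaw_y -63.2 w 0.0445 F [-0.5  0.2 -2.4]
j [ 0.18  0.63 -0.31  1.69  0.24  0.85 -1.34]
shift [ 0.299 -0.012 -0.007] turn [ 0.     -0.0001 -0.0001]
```

View pics/b2.png

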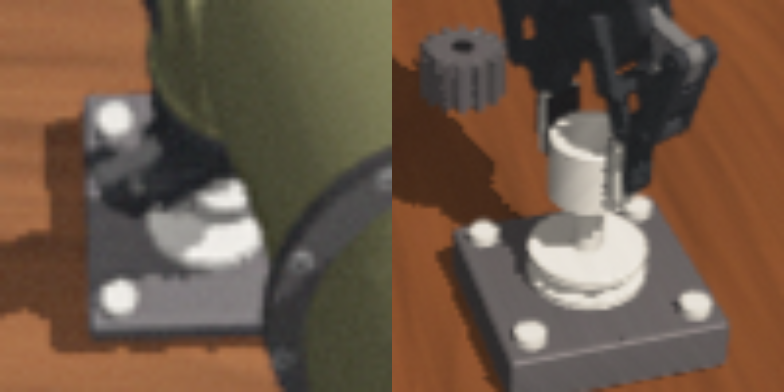

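The sleeve is around the pin (pin base seen below it at (590,235)) and there is no contact force. I continue to the roller.

Call:
servo_tool(moves=[[0.08, -0.01, -0.007, 0, 0, 0], [0.15, -0.01, -0.007, 0, 0, 0], [0.21, -0.01, -0.007, 0, 0, 0], [0.25, -0.01, -0.007, 0, 0, 0], [0.28, -0.01, -0.007, 0, 0, 0], [0.28, -0.01, -0.007, 0, 0, 0]])

```text
clock: 6.77
position: [0.617, -0.0169, 0.063]
eef_rot: [-0.688, -0.164, 0.688, -0.164]
ft_force: [-1.1, -0.3, -1.4]
grip_width: 0.0451
```

```bash
python3 - <<'E'
from h import *
delta([.617,-.017,.0605])
s=ctrl.grab_frame("side")
cv2.imwrite("pics/b3.png",cv2.resize(s["image"][160:260,305:405,::-1],None,fx=5,fy=5))
E
```

```text
t 6.77 pos [ 0.617  -0.0169  0.063 ] xax [-0. -0. -1.] yaw_y -63.2 w 0.0451 F [-1.1 -0.3 -1.4]
j [ 0.17  0.67 -0.3   1.72  0.26  0.79 -1.36]
shift [0.021 0.    0.   ] turn [0.     0.0002 0.    ]
```

View pics/b3.png

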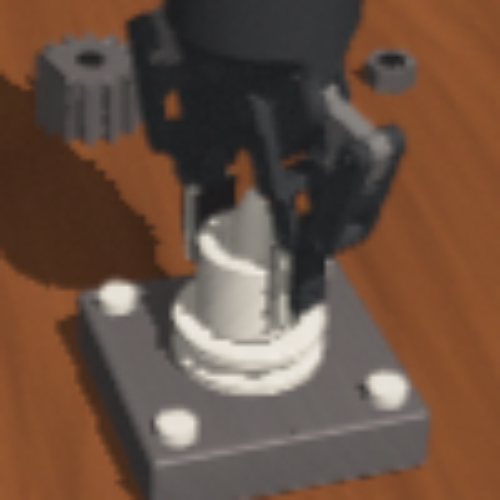

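The sleeve is almost on the roller, with the pin inside the bore. I touch down gently.

Call:
servo_tool(moves=[[0.01, 0, 0, 0, 0, 0], [0.02, 0, 0, 0, 0, 0], [0.025, 0, 0, 0, 0, 0], [0.025, 0, 0, 0, 0, 0]])

```text
clock: 7.15
position: [0.6173, -0.0169, 0.0606]
eef_rot: [0.688, 0.164, -0.688, 0.164]
ft_force: [-0.3, 0.9, -0.8]
grip_width: 0.045
```

Call:
servo_tool(moves=[[0.006, 0, 0, 0, 0, 0], [0.012, 0, 0, 0, 0, 0], [0.012, 0, 0, 0, 0, 0]])

```text
clock: 7.4
position: [0.6174, -0.017, 0.0604]
eef_rot: [0.688, 0.164, -0.687, 0.164]
ft_force: [-4.1, 0.7, 7.5]
grip_width: 0.0448
```

Contact is 7.5 N upward, so it is seated. I release and lift.

Call:
servo_tool(moves=[[0, 0, 0, 0, 0, 0], [0, 0, 0, 0, 0, 0], [0, 0, 0, 0, 0, 0], [0, 0, 0, 0, 0, 0], [0, 0, 0, 0, 0, 0], [0, 0, 0, 0, 0, 0]], hand=-1)

```text
clock: 7.9
position: [0.6174, -0.017, 0.0602]
eef_rot: [0.688, 0.164, -0.688, 0.164]
ft_force: [0.0, -0.5, 0.2]
grip_width: 0.0856
```

Call:
servo_tool(moves=[[-0.1, 0, 0, 0, 0, 0], [-0.25, 0, 0, 0, 0, 0], [-0.45, 0, 0, 0, 0, 0], [-0.65, 0, 0, 0, 0, 0], [-0.85, 0, 0, 0, 0, 0], [-1, 0, 0, 0, 0, 0], [-1, 0, 0, 0, 0, 0]])

```text
clock: 8.48
position: [0.6194, -0.0165, 0.1855]
eef_rot: [0.691, 0.163, -0.685, 0.165]
ft_force: [0.2, 0.1, 0.8]
grip_width: 0.0854
```

```bash
python3 - <<'E'
from h import *
delta([.3985,.247,.18])
s=ctrl.grab_frame("side");t=ctrl.grab_frame("top")
cv2.imwrite("pics/b4.png",np.hstack([cv2.resize(s["image"][160:260,305:405,::-1],None,fx=4,fy=4),cv2.resize(t["image"][150:250,300:400,::-1],None,fx=4,fy=4)]))
E
```

```text
t 8.48 pos [ 0.6194 -0.0165  0.1855] xax [ 0.008 -0.    -1.   ] yaw_y -63.2 w 0.0854 F [0.2 0.1 0.8]
j [ 0.2   0.54 -0.34  1.59  0.2   1.04 -1.3 ]
shift [ 0.029 -2.791  0.651] turn [ 0.     -0.0023 -0.0013]
```

View pics/b4.png

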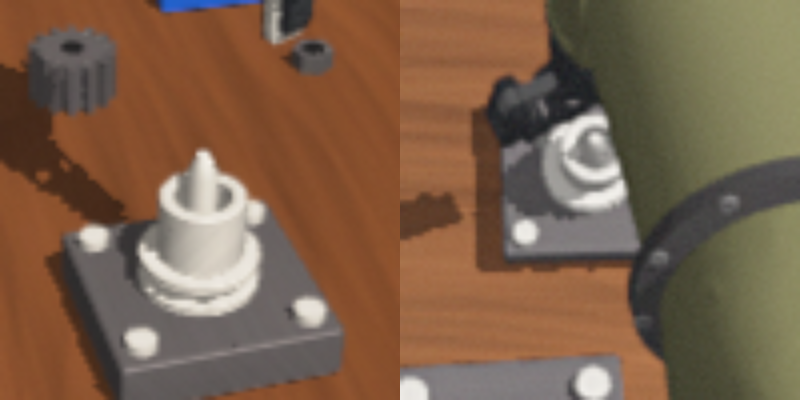

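Side crop: the sleeve stands squarely on the roller around the pin (pin tip at (203,155), rim at (204,195)). On to the washer.

Call:
servo_tool(moves=[[-0.05, -0.15, 0.03, 0, 0, 0], [-0.08, -0.4, 0.09, 0, 0, 0], [-0.08, -0.66, 0.15, 0, 0, 0], [-0.08, -0.92, 0.21, 0, 0, 0]])

```text
clock: 8.92
position: [0.5435, 0.0713, 0.1902]
eef_rot: [0.688, 0.164, -0.687, 0.164]
ft_force: [1.0, -0.1, 1.1]
grip_width: 0.0857
```

Call:
servo_tool(moves=[[0, -0.25, 0.06, 0, 0, 0], [0, -0.5, 0.12, 0, 0, 0], [0, -0.75, 0.18, 0, 0, 0], [0, -0.92, 0.21, 0, 0, 0], [0, -0.92, 0.21, 0, 0, 0]])

```text
clock: 9.33
position: [0.467, 0.1629, 0.1899]
eef_rot: [-0.687, -0.167, 0.688, -0.166]
ft_force: [-1.2, 0.0, -0.0]
grip_width: 0.0851
```

```bash
python3 - <<'E'
from h import *
delta([.3985,.247,.18])
E
```

```text
t 9.33 pos [0.467  0.1629 0.1899] xax [-0.001  0.001 -1.   ] yaw_y -62.8 w 0.0851 F [-1.2  0.  -0. ]
j [-0.1   0.36 -0.39  1.9   0.17  0.92 -1.67]
shift [ 0.083 -0.884  0.187] turn [0.     0.0002 0.0004]
```

Call:
servo_tool(moves=[[0, -0.25, 0.06, 0, 0, 0], [0.05, -0.5, 0.12, 0, 0, 0], [0.2, -0.75, 0.18, 0, 0, 0], [0.4, -0.88, 0.187, 0, 0, 0], [0.6, -0.88, 0.187, 0, 0, 0], [0.8, -0.88, 0.187, 0, 0, 0], [0.9, -0.88, 0.187, 0, 0, 0], [0.9, -0.88, 0.187, 0, 0, 0]], hand=-0.62)

```text
clock: 10.0
position: [0.3966, 0.2454, 0.0792]
eef_rot: [-0.685, -0.166, 0.69, -0.167]
ft_force: [-0.2, -1.4, -0.2]
grip_width: 0.069
```

```bash
python3 - <<'E'
from h import *
delta([.3985,.247,.02])
s=ctrl.grab_frame("side");t=ctrl.grab_frame("top")
cv2.imwrite("pics/c1.png",np.hstack([cv2.resize(s["image"][100:260,165:325,::-1],None,fx=2.5,fy=2.5),cv2.resize(t["image"][220:320,198:298,::-1],None,fx=4,fy=4)]))
E
```

```text
t 10.0 pos [0.3966 0.2454 0.0792] xax [-0.006 -0.002 -1.   ] yaw_y -62.8 w 0.069 F [-0.2 -1.4 -0.2]
j [-0.36  0.48 -0.35  2.1   0.28  0.61 -2.  ]
shift [ 0.494 -0.004 -0.024] turn [0.     0.0021 0.0003]
```

View pics/c1.png

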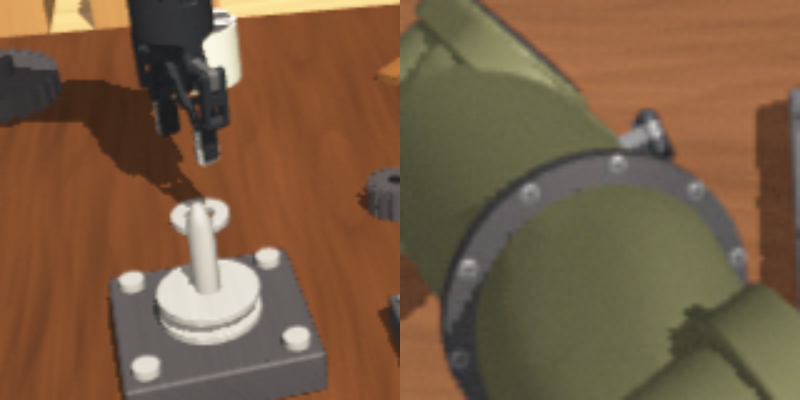

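The washer lies on the bench behind the big jig (side crop (200,215)), with the gripper above it. I widen slightly and lower in small steps, watching the force.

Call:
servo_tool(moves=[[0.1, 0, -0.02, 0, 0.002, 0], [0.2, 0, -0.024, 0, 0.002, 0], [0.3, 0, -0.024, 0, 0.002, 0], [0.4, 0, -0.024, 0, 0.002, 0], [0.5, 0, -0.024, 0, 0.002, 0], [0.5, 0, -0.024, 0, 0.002, 0]], hand=-0.74)

```text
clock: 10.6
position: [0.4005, 0.2474, 0.0212]
eef_rot: [0.688, 0.167, -0.686, 0.166]
ft_force: [1.3, -0.3, 0.1]
grip_width: 0.0745
```

```bash
python3 - <<'E'
from h import *
delta([.3985,.247,.0])
s=ctrl.grab_frame("side")
cv2.imwrite("pics/c2.png",cv2.resize(s["image"][130:230,195:295,::-1],None,fx=5,fy=5))
E
```

```text
t 10.6 pos [0.4005 0.2474 0.0212] xax [ 0.002  0.002 -1.   ] yaw_y -62.8 w 0.0745 F [ 1.3 -0.3  0.1]
j [-0.41  0.58 -0.28  2.15  0.36  0.45 -2.07]
shift [ 0.177 -0.004  0.016] turn [-0.     -0.0009  0.0004]
```

View pics/c2.png

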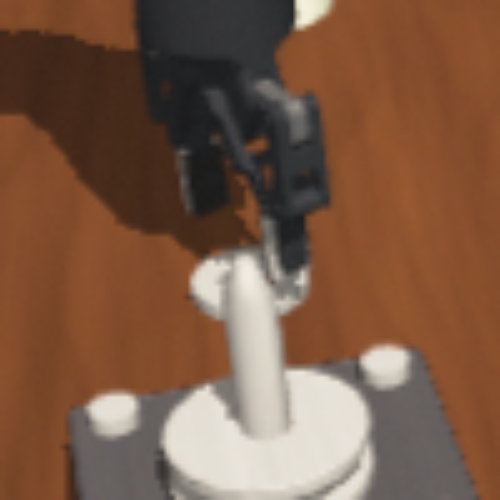

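Call:
servo_tool(moves=[[0.04, 0, 0.016, 0, 0, 0], [0.08, 0, 0.016, 0, 0, 0], [0.12, 0, 0.016, 0, 0, 0], [0.14, 0, 0.016, 0, 0, 0], [0.14, 0, 0.016, 0, 0, 0]])

```text
clock: 11.07
position: [0.3988, 0.2466, 0.0048]
eef_rot: [0.688, 0.167, -0.686, 0.166]
ft_force: [-0.0, 0.5, 0.6]
grip_width: 0.0745
```

Call:
servo_tool(moves=[[0.02, 0, 0, 0, 0, 0], [0.04, 0, 0, 0, 0, 0], [0.055, 0, 0, 0, 0, 0], [0.055, 0, 0, 0, 0, 0]])

```text
clock: 11.4
position: [0.3987, 0.2466, -0.0022]
eef_rot: [0.688, 0.167, -0.687, 0.166]
ft_force: [0.8, 0.3, -0.3]
grip_width: 0.0747
```

```bash
python3 - <<'E'
from h import *
delta([.3985,.247,.0])
s=ctrl.grab_frame("side")
cv2.imwrite("pics/c3.png",cv2.resize(s["image"][140:220,205:285,::-1],None,fx=7,fy=7))
E
```

```text
t 11.4 pos [ 0.3987  0.2466 -0.0022] xax [ 0.002  0.002 -1.   ] yaw_y -62.8 w 0.0747 F [ 0.8  0.3 -0.3]
j [-0.44  0.62 -0.24  2.17  0.38  0.39 -2.09]
shift [-0.018 -0.004 -0.   ] turn [-0.     -0.0008  0.0003]
```

View pics/c3.png

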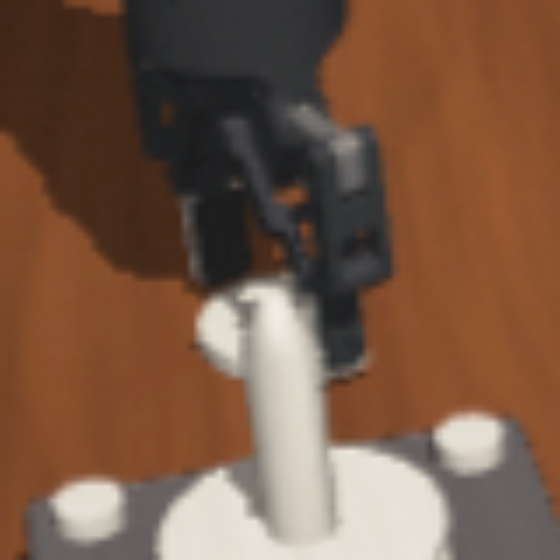

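The fingers are beside the washer and nothing touches. I close.

Call:
servo_tool(moves=[[0, 0, 0, 0, 0, 0], [0, 0, 0, 0, 0, 0], [0, 0, 0, 0, 0, 0], [0, 0, 0, 0, 0, 0], [0, 0, 0, 0, 0, 0], [0, 0, 0, 0, 0, 0]], hand=1, force=40)

```text
clock: 11.95
position: [0.3987, 0.2467, -0.0014]
eef_rot: [0.688, 0.167, -0.686, 0.166]
ft_force: [-0.8, -0.3, 7.6]
grip_width: 0.057
```

Call:
servo_tool(moves=[[0, 0, 0, 0, 0, 0], [0, 0, 0, 0, 0, 0], [0, 0, 0, 0, 0, 0]])

```text
clock: 12.2
position: [0.3988, 0.2466, -0.0013]
eef_rot: [0.688, 0.167, -0.686, 0.166]
ft_force: [-0.3, -0.9, 2.3]
grip_width: 0.057
```

Call:
servo_tool(moves=[[-0.03, 0, 0, 0, 0, 0], [-0.08, 0, 0, 0, 0, 0], [-0.15, 0, 0, 0, 0, 0], [-0.24, 0, 0, 0, 0, 0], [-0.33, 0, 0, 0, 0, 0], [-0.36, 0, 0, 0, 0, 0]])

```text
clock: 12.7
position: [0.3992, 0.2469, 0.0437]
eef_rot: [0.689, 0.167, -0.686, 0.165]
ft_force: [1.0, -0.6, -1.9]
grip_width: 0.057
```

```bash
python3 - <<'E'
from h import *
delta([.617,-.017,.2])
s=ctrl.grab_frame("side")
cv2.imwrite("pics/c4.png",cv2.resize(s["image"][130:210,205:285,::-1],None,fx=7,fy=7))
E
```

```text
t 12.7 pos [0.3992 0.2469 0.0437] xax [ 0.004  0.003 -1.   ] yaw_y -62.8 w 0.057 F [ 1.  -0.6 -1.9]
j [-0.39  0.54 -0.31  2.13  0.33  0.51 -2.05]
shift [-1.302  2.784 -0.616] turn [-0.     -0.0016  0.0003]
```

View pics/c4.png

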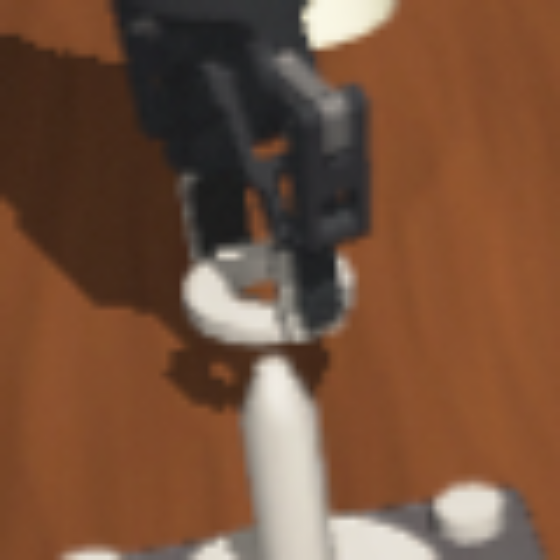

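The washer is held level, the shadow under it shows it is clear of the bench, and its hole is visible at (265,290). I lift and go back along the same path.

Call:
servo_tool(moves=[[-0.15, 0, 0, 0, 0, 0], [-0.35, 0, 0, 0, 0, 0], [-0.6, 0, 0, 0, 0, 0], [-0.8, 0.15, -0.03, 0, 0, 0], [-0.98, 0.35, -0.08, 0, 0, 0], [-1, 0.6, -0.13, 0, 0, 0], [-1, 0.8, -0.18, 0, 0, 0]])

```text
clock: 13.33
position: [0.4636, 0.1696, 0.1654]
eef_rot: [0.69, 0.167, -0.684, 0.165]
ft_force: [1.2, -0.4, -2.0]
grip_width: 0.057
```

Call:
servo_tool(moves=[[-0.1, 0.2, -0.045, 0, 0, 0], [-0.2, 0.45, -0.1, 0, 0, 0], [-0.3, 0.7, -0.155, 0, 0, 0], [-0.3, 0.95, -0.21, 0, 0, 0], [-0.3, 1, -0.22, 0, 0, 0]])

```text
clock: 13.75
position: [0.5448, 0.069, 0.2018]
eef_rot: [0.692, 0.163, -0.684, 0.164]
ft_force: [0.6, -0.7, -2.2]
grip_width: 0.0571
```

```bash
python3 - <<'E'
from h import *
delta([.617,-.017,.17])
E
```

```text
t 13.75 pos [0.5448 0.069  0.2018] xax [ 0.011  0.001 -1.   ] yaw_y -63.2 w 0.0571 F [ 0.6 -0.7 -2.2]
j [ 0.09  0.42 -0.38  1.76  0.19  0.99 -1.47]
shift [ 0.27   0.91  -0.212] turn [ 0.     -0.0032 -0.0012]
```

Call:
servo_tool(moves=[[0, 0.2, -0.05, 0, -0.003, -0.001], [0, 0.45, -0.1, 0, -0.003, -0.001], [0, 0.7, -0.16, 0, -0.003, -0.001], [0.1, 0.9, -0.21, 0, -0.003, -0.001], [0.2, 0.91, -0.212, 0, -0.003, -0.001], [0.25, 0.91, -0.212, 0, -0.003, -0.001], [0.25, 0.91, -0.212, 0, -0.003, -0.001], [0.25, 0.91, -0.212, 0, -0.003, -0.001]])

```text
clock: 14.42
position: [0.6162, -0.0157, 0.1721]
eef_rot: [-0.687, -0.165, 0.688, -0.164]
ft_force: [0.4, -0.0, -1.2]
grip_width: 0.0575
```

```bash
python3 - <<'E'
from h import *
delta([.617,-.017,.12])
s=ctrl.grab_frame("side");t=ctrl.grab_frame("top")
cv2.imwrite("pics/d1.png",np.hstack([cv2.resize(s["image"][150:250,305:405,::-1],None,fx=4,fy=4),cv2.resize(t["image"][150:250,300:400,::-1],None,fx=4,fy=4)]))
o=ctrl.get_obs()["position"]
c=o+[0,0,.0013]
print("pred centre underside px side",proj(s,c),"top-face",proj(s,c+[0,0,.01]))
E
```

```text
t 14.42 pos [ 0.6162 -0.0157  0.1721] xax [-0.001  0.    -1.   ] yaw_y -63.1 w 0.0575 F [ 0.4 -0.  -1.2]
j [ 0.2   0.55 -0.35  1.61  0.22  1.02 -1.32]
shift [ 0.434  0.013 -0.001] turn [0.     0.0002 0.0002]
pred centre underside px side [357.54567861 170.03267497] top-face [357.74209556 165.48679921]
```

View pics/d1.png

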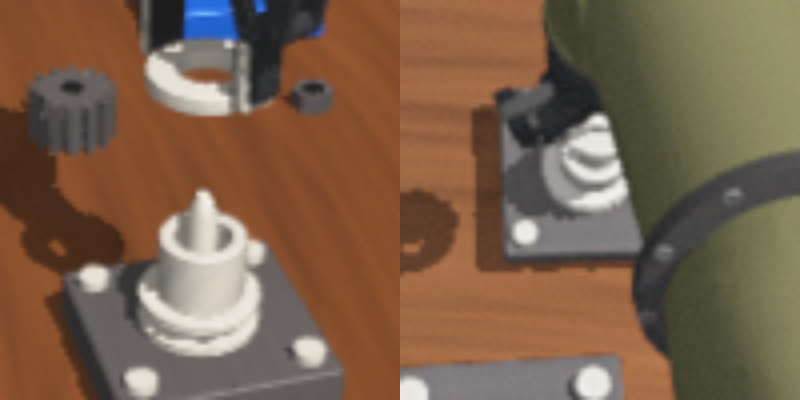

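The washer is over the pin: side crop hole at (208,72), against 210 predicted from the TCP, with the pin tip at (203,192). The sleeve is still standing. I lower.

Call:
servo_tool(moves=[[0.1, 0.013, 0, 0, 0, 0], [0.2, 0.013, 0, 0, 0, 0], [0.3, 0.013, 0, 0, 0, 0], [0.4, 0.013, 0, 0, 0, 0], [0.48, 0.013, 0, 0, 0, 0], [0.54, 0.013, 0, 0, 0, 0], [0.58, 0.013, 0, 0, 0, 0], [0.58, 0.013, 0, 0, 0, 0]])

```text
clock: 15.18
position: [0.6172, -0.017, 0.1026]
eef_rot: [0.688, 0.165, -0.688, 0.164]
ft_force: [-1.3, -0.5, -0.8]
grip_width: 0.0572
```

```bash
python3 - <<'E'
from h import *
delta([.617,-.017,.0865])
s=ctrl.grab_frame("side")
cv2.imwrite("pics/d2.png",cv2.resize(s["image"][160:250,310:400,::-1],None,fx=6,fy=6))
E
```

```text
t 15.18 pos [ 0.6172 -0.017   0.1026] xax [ 0.  0. -1.] yaw_y -63.1 w 0.0572 F [-1.3 -0.5 -0.8]
j [ 0.19  0.63 -0.33  1.69  0.25  0.87 -1.35]
shift [ 0.134 -0.001  0.001] turn [-0. -0.  0.]
```

View pics/d2.png

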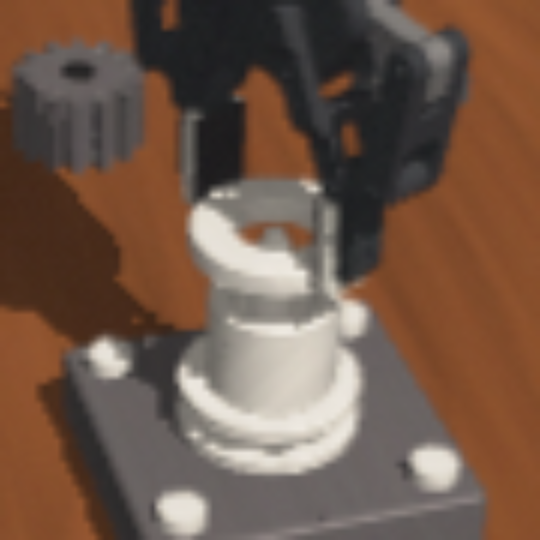

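The pin tip shows inside the washer hole at (275,238). I continue down to the sleeve.

Call:
servo_tool(moves=[[0.04, 0, 0, 0, 0, 0], [0.08, 0, 0, 0, 0, 0], [0.11, 0, 0, 0, 0, 0], [0.13, 0, 0, 0, 0, 0], [0.13, 0, 0, 0, 0, 0]])

```text
clock: 15.65
position: [0.6172, -0.017, 0.0871]
eef_rot: [-0.688, -0.165, 0.688, -0.164]
ft_force: [-0.2, -0.2, -1.5]
grip_width: 0.0571
```

Call:
servo_tool(moves=[[0.008, 0, 0, 0, 0, 0], [0.016, 0, 0, 0, 0, 0], [0.016, 0, 0, 0, 0, 0]])

```text
clock: 15.9
position: [0.6172, -0.017, 0.0851]
eef_rot: [-0.688, -0.164, 0.688, -0.164]
ft_force: [1.0, 0.2, -2.1]
grip_width: 0.0572
```

```bash
python3 - <<'E'
from h import *
delta([.617,-.017,.0847])
s=ctrl.grab_frame("side")
cv2.imwrite("pics/d3.png",cv2.resize(s["image"][160:250,310:400,::-1],None,fx=6,fy=6))
E
```

```text
t 15.9 pos [ 0.6172 -0.017   0.0851] xax [-0.  0. -1.] yaw_y -63.1 w 0.0572 F [ 1.   0.2 -2.1]
j [ 0.19  0.65 -0.32  1.7   0.26  0.83 -1.36]
shift [ 0.003 -0.001  0.001] turn [0. 0. 0.]
```

View pics/d3.png

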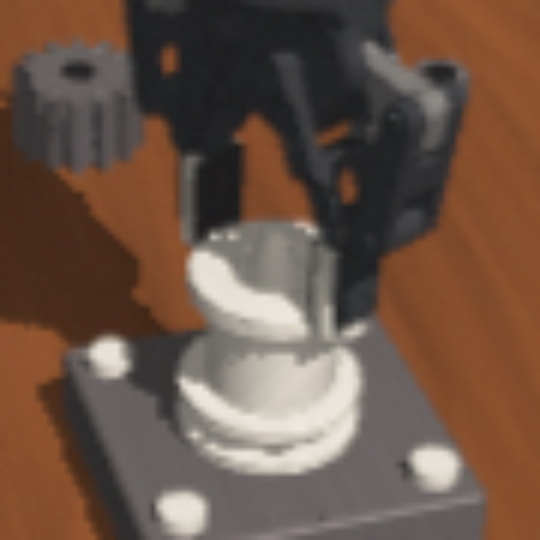

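Very near the sleeve's top. I go down another 2 mm to feel contact.

Call:
servo_tool(moves=[[0.006, 0, 0, 0, 0, 0], [0.012, 0, 0, 0, 0, 0], [0.016, 0, 0, 0, 0, 0], [0.016, 0, 0, 0, 0, 0]])

```text
clock: 16.28
position: [0.6174, -0.017, 0.0847]
eef_rot: [0.688, 0.164, -0.687, 0.165]
ft_force: [-3.9, -0.4, 9.3]
grip_width: 0.0571
```

Contact is 9 N, so the washer rests on the sleeve. I release, then lift.

Call:
servo_tool(moves=[[0, 0, 0, 0, 0, 0], [0, 0, 0, 0, 0, 0], [0, 0, 0, 0, 0, 0], [0, 0, 0, 0, 0, 0], [0, 0, 0, 0, 0, 0], [0, 0, 0, 0, 0, 0]], hand=-1)

```text
clock: 16.78
position: [0.6174, -0.017, 0.0845]
eef_rot: [0.688, 0.164, -0.687, 0.165]
ft_force: [0.2, 0.8, -0.3]
grip_width: 0.0854
```

Call:
servo_tool(moves=[[-0.06, 0, 0, 0, 0, 0], [-0.15, 0, 0, 0, 0, 0], [-0.3, 0, 0, 0, 0, 0], [-0.5, 0, 0, 0, 0, 0], [-0.7, 0, 0, 0, 0, 0], [-0.9, 0, 0, 0, 0, 0], [-1, 0, 0, 0, 0, 0], [-1, 0, 0, 0, 0, 0]])

```text
clock: 17.45
position: [0.6191, -0.0166, 0.2091]
eef_rot: [0.69, 0.164, -0.685, 0.165]
ft_force: [0.3, -0.0, 0.2]
grip_width: 0.0854
```

```bash
python3 - <<'E'
from h import *
delta([.617,-.017,.2])
s=ctrl.grab_frame("side");t=ctrl.grab_frame("top")
cv2.imwrite("pics/e1.png",np.hstack([cv2.resize(s["image"][170:260,310:400,::-1],None,fx=4.4,fy=4.4),cv2.resize(t["image"][150:240,300:390,::-1],None,fx=4.4,fy=4.4)]))
for z in (.086,.096): print(z,proj(s,[.617,-.017,z]))
E
```

```text
t 17.45 pos [ 0.6191 -0.0166  0.2091] xax [ 0.008 -0.    -1.   ] yaw_y -63.1 w 0.0854 F [ 0.3 -0.   0.2]
j [ 0.21  0.52 -0.36  1.56  0.2   1.09 -1.3 ]
shift [ 0.076 -0.005  0.017] turn [ 0.     -0.0022 -0.0011]
0.086 [356.14488802 207.98208281]
0.096 [356.32042864 203.95655648]
```

View pics/e1.png

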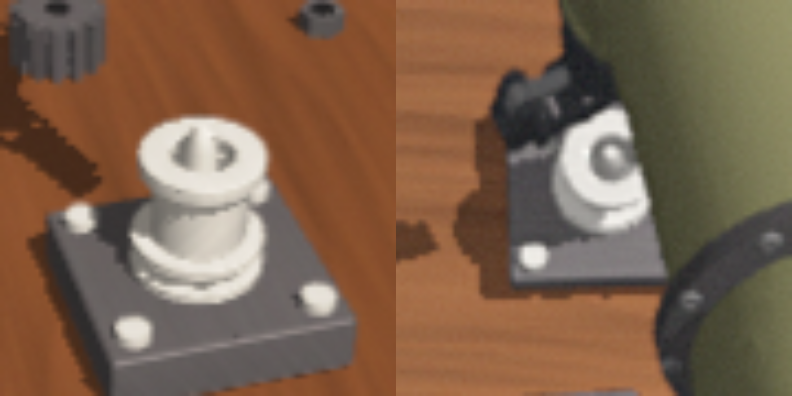

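The washer lies flat on the sleeve around the pin: side crop centre (204,157), about (356.4,205.7) px against (356.3,204) predicted for a centred stack. The gripper is clear, so I hand the job in.

```bash
python3 - <<'E'
from station import ctrl
print(ctrl.job_done())
E
```

```text
the job is handed in; nothing more can be done
None
```

The sleeve is standing on the roller of the smaller grey jig, and the big washer lies flat on top of it around the pin. I let go of both and handed the job in at about 17.5 s of the 64 s; it reports no verdict.

- **Seating:** each part was lowered until I felt light contact before release, 7.5 N for the sleeve and 9.3 N for the washer.
- **Final pictures:** both parts look level. The washer's centre is within about 2 px (about 3 mm) of where a centred stack should appear. The gripper was about 0.12 m above the release height, with no force on it.
- **Small disagreements:**
  - The two cameras differed by 2–3 mm on the seat and sleeve positions.
  - The finger opening read 57 mm on the 60 mm washer, probably because only the fingertips held it.
  - The washer looked slightly tilted while carried, but flat after release.
- **Not checked:** I did not measure the sleeve's position by itself once the washer covered it.

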